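Pick up a leaking battery with tongs and hold it up

ROBOT

A 6-joint arm with a two-finger parallel gripper is mounted at the origin on a cart in front of the work surface, level with it; the furniture and walls round the work are solid. World frame = base frame: x ahead of the robot, y to its left, z up, the work surface at z = 0. Lengths are in m, angles in rad, forces in N, time in s.
With the tool pointing down it reaches from about 0.35 to 0.975 m from the base axis. Payload 17.4 kg.
Tool frame: the origin (TCP) lies on the centre line of the jaws, within the pads' length; the fingertips stand bot.finger_overhang ahead of it and the grasp point (between the pads) lies 5 mm behind it (bot.finger_overhang is the distance from the TCP to the fingertips, in m); z points along the fingers, y is the line along which they close (so a half turn about z gives the same grasp; the last joint's range is limited). The gripper opens to 85 mm and grips with 20 to 120 N. Pads are 22 mm wide; open, the fingers measure 114 mm over their backs; the gripper's body (76 mm by 85 mm) begins 54 mm behind the grasp point. The pads swing forward as they close: fully open they stand 13 mm farther back than shut.
Start: joints at [1.306, 0.116, 1.442, -0, 1.584, -0.038], TCP at [0.152, 0.658, 0.221] pointing down, gripper open.
Joint ranges: [-2.83, 2.83], [-0.83, 2.19], [0.07, 2.5], [-1.14, 4.28], [0.01, 3], [-2.97, 2.97]. Speed limits (rad/s): [1.89, 1.89, 2.22, 3.14, 3.14, 3.14].

INTERFACE

Orientations are given as a unit quaternion [x, y, z, w].
In Python, from cell import bot gives the robot as it stands.
- The arm moves only by the tool step_arm, never from a script. Its argument "increments" is text: rows parted by semicolons, each of 7 numbers parted by spaces: the shift along the tool's x, y, z scaled (see below), then the turn, a rotation vector about the tool's x, y, z scaled (see below), then the opening, from 0 (shut) to 1 (fully open). In form: dx dy dz wx wy wz claw; .... A call has 1 to 12 rows; each row is the pose to reach, as a shift and turn from the pose commanded when the call began, along the tool's axes at that moment, turning the shorter way round; what a row does not reach only later rows make up. The controller multiplies each number of a shift by 100 mm and each number of a turn by 2 pi rad. A row lasts 1/12 s, in which the tool goes at most 41.7 mm and 7.16 degrees, less where a joint would pass 70% of its speed; a pose out of reach is approached as far as the arm can. A call with a number of a shift or a turn outside -1 to 1 is refused whole. A call with a gripper value outside its range is refused whole. The fingers move at their own pace and stop on an object; "force" is the grip in N (left out, the last holds). Time passes only in rows, so rows that repeat a pose let the fingers close. It gives the time, the measured TCP pose, the force, the opening and the grip force at its end, in the units of the state.
- bot.observe(): the state, without advancing time (a new reading comes with each control period).
- bot.camera(name): name is "scene" or "top" or "wrist"; returns a dict with "frame" (480x640x3 uint8, red, green, blue), "depth" (480x640 float32, m along the optical axis (not along the pixel's ray), 0 where there is no reading), "fx", "fy", "cx", "cy" (pixels), "camera_from_world" (4x4, takes a point from world to camera coordinates); the wrist camera has in their place "mount" (4x4, takes a point from camera to tool coordinates, whose origin is the TCP and whose axes are the flange's). Camera axes: x right, y down, z forward; pixel columns grow to the right and rows downward; lengths in m; the calibration is good to about 2 mm. A picture is of the moment at which its call begins: read the wrist's pose just before it.
- bot.close_job(): hands the job in; it is judged then, once.
Trained networks look in a picture, given as the dict that the camera call returned (one of the last four; its "shot" number tells which), for a name from the list of things; names that differ only in an ending like _2 or _b are one class to them, and where a whole thing is asked for, a point or a joint stands for the part that bears it (a point fixed in the world has none). Each returns a list of dicts, best first, with "score" (0 to 1); they miss things now and then, are a little off and sometimes report something else, mostly with a low value. They report only what shows in the picture. A call takes as long as a camera call. They do not tell look-alikes from the thing itself.
- bot.spot_in(picture, target): "xyz" ([x, y, z] in m, in world coordinates, good to about 4 mm: the middle of the surface that is visible of it).
The state is a dict: "t": time; "q": joint angles; "qd": joint speeds; "joint_torque": joint torques, N m; "position": TCP position; "tcp_rot": TCP orientation; "ft_force": force on the tool from outside, world axes, zero at the start; "torque": the same for the moment, N m; "finger_gap": opening from 0.0 (shut) to 1.0 (fully open); "finger_force": force on a finger pad.
Only numpy, scipy, OpenCV 4.12 (cv2) and the standard library are available. Lean on these libraries where they do the work, as an engineer would, in place of code of your own. Each camera call takes 0.05 s, during which the arm holds its last target. There are 200 camera calls.

TASK

The loose cylindrical battery on the desk has started to leak, so nothing but the tongs may touch it: take up the spring tongs by their black handles, close their jaws on the battery and lift it about 15 cm above the desk. Finish while still holding it there, still and firmly clamped in the tongs, and leave the other things on the desk where they are.

Things in the scene. Friction and masses are not known exactly. Their poses are not given: they have to be found in the camera images.
- tongs: Steel spring tongs, 168 mm long, 90 g, lying on the desk; two arms side by side open and close in the desk's plane. Origin: on the hinge axis (back end), on the underside. Relaxed, x runs along the midline from hinge to jaws, y to the left arm, z up; the frame belongs to the left arm and turns with it. Centre of mass about 75 mm from the hinge. Let go, they spring open.
- tongs_jaw (a joint): Hinge of the tongs: closing angle between the arms, rad. 0 relaxed (jaws 45 mm apart), 0.2 at a 15 mm gap (jaws and handles then parallel), 0.3 shut. Sprung: about 5 N on the handles starts it, 9 N holds a 15 mm gap. Squeezed a few mm the tongs stay in the fingers with open jaws and can be carried.
- tongs_grip (a point): Midway between the two flat black handle plates (48 to 102 mm from the hinge, 28 mm high from the underside); this point is 75 mm from the hinge, 14 mm above the underside, on the relaxed midline, fixed to the left arm. Across the plates' outsides here: 53 mm relaxed, 38 mm with the jaws on a 15 mm thing. The jaws move twice as far as the handles.
- tongs_tip_left (a point): Middle of the inner face of the left (+y) jaw, a flat steel plate 36 mm long (132 to 168 mm from the hinge), 16 mm high from the underside, 4 mm thick; this point is 150 mm from the hinge and 8 mm above the underside
- tongs_tip_right (a point): the same on the right (-y) jaw plate; the point halfway between the two is where the item should be
- battery: AA-sized battery lying flat, 15 mm thick and 50 mm long, about 25 g, it does not roll; origin under its middle on the desk, its own y along its length. Its length lies within 0.5 rad of the direction straight ahead of the robot.
- sample_tube: bystander: lying sample tube, 17 mm across, 80 mm long, with a screw cap; length along its own y, origin under its middle
- usb_stick: bystander: flat USB stick, 18 x 58 x 9 mm; length along its own y, origin under its middle
- tester: bystander: black box-shaped hand tester, 109 x 181 x 50 mm, at the left; origin under its middle
- stapler: bystander: stapler, 36 x 140 x 43 mm, at the right; origin under its middle
- hole_punch: bystander: hole punch, 88 x 118 x 52 mm, at the front right; origin under its middle
Mind the look-alikes: they are no part of the job. Leave any orange look-alike of the tongs alone.

How it is judged:
By the outcome, as a careful person would: the job done as asked, in the order asked, and still so for the second after the job is handed in, while the arm keeps its last pose, push and grip.
It also fails if it takes over 35 s, if anything falls off the work surface, if the arm or the gripper's body presses on something with over 40 N, if the wrist force passes 120 N, or if a joint passes its speed limit or range.

## Working session

There is one attempt and no reset: what is moved stays moved. The work goes in short steps, Python scripts to look and compute and a tool call to move; the robot and the scene stay as the last step left them, time stands still between calls to the robot, and variables do not carry over. Pictures are saved under pics/ and viewed, at most 10 in all, crops included, and the job is handed in when it is done.

Besides the shell and the picture viewer there is one more tool, called as name(argument=value, ...) on one line, values as JSON. step_arm: Moves the arm, as the interface text tells. Its arguments: {"type":"object","properties":{"increments":{"type":"string"},"force":{"type":"number"}},"required":["increments"]}

```bash
mkdir -p pics; ls
python3 - <<'E'
from cell import bot
import cv2,numpy as np
s=bot.observe();print(s['position'],s['tcp_rot'],s['finger_gap'],bot.finger_overhang)
for n in("top","scene"):
    p=bot.camera(n);cv2.imwrite(f"pics/{n}1.png",p["frame"][:,:,::-1])
    np.savez(f"{n}.npz",**{k:v for k,v in p.items()})
    for t in("tongs","tongs_grip","tongs_tip_left","tongs_tip_right","battery","sample_tube","usb_stick"):
        r=bot.spot_in(p,t);print(n,t,[(np.round(d["xyz"],3).tolist(),round(d["score"],2)) for d in r[:3]])
E
```

```text
pics
[0.15174001 0.65752359 0.22025127] [ 1.13166262e-01  9.93575888e-01 -5.85159881e-04 -9.22534336e-05] 1.0026712315955162 0.014
top tongs [([0.522, -0.23, 0.018], 0.95), ([0.392, 0.14, 0.02], 0.71)]
top tongs_grip [([0.526, -0.228, 0.012], 0.98), ([0.391, 0.144, 0.022], 0.82)]
top tongs_tip_left [([0.52, -0.23, 0.018], 0.83), ([0.394, 0.142, 0.026], 0.81)]
top tongs_tip_right [([0.387, 0.108, 0.016], 0.63), ([0.537, -0.245, 0.014], 0.61)]
top battery []
top sample_tube [([0.624, 0.113, 0.012], 0.54)]
top usb_stick [([0.618, 0.226, 0.009], 0.68)]
scene tongs [([0.514, -0.239, 0.015], 0.85), ([0.393, 0.137, 0.014], 0.79)]
scene tongs_grip [([0.513, -0.243, 0.016], 0.8), ([0.392, 0.138, 0.014], 0.58), ([0.603, -0.398, 0.032], 0.23)]
scene tongs_tip_left [([0.39, 0.14, 0.011], 0.91), ([0.515, -0.241, 0.015], 0.63)]
scene tongs_tip_right [([0.38, 0.109, 0.012], 0.68)]
scene battery [([0.518, -0.244, 0.019], 0.16)]
scene sample_tube []
scene usb_stick [([0.611, 0.229, 0.009], 0.39)]
```

View pics/top1.png

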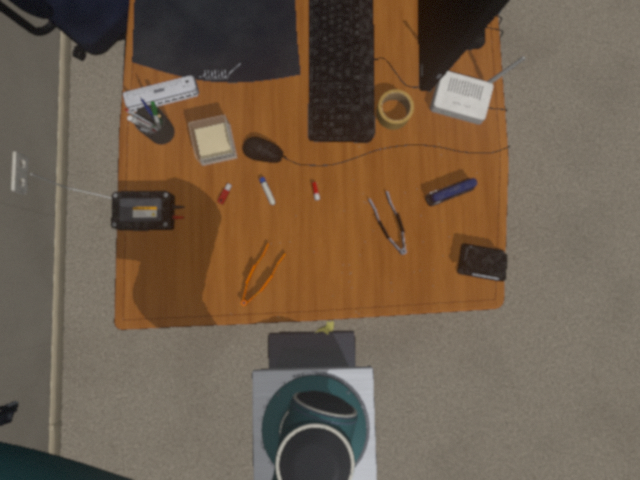

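View pics/scene1.png

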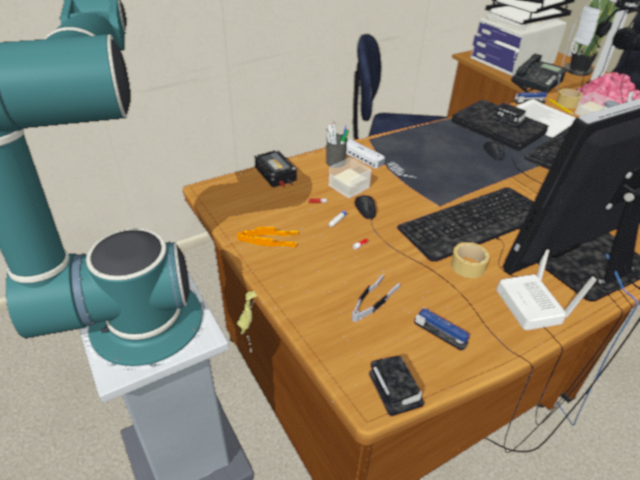

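The real (steel/black) tongs are in the top view with hinge near px (403,252) and tips near (372,198) and (388,190). The orange look-alike is at (262,272). The battery is probably the red/white item at (315,190); the tube is at (266,190) and the USB stick at (224,193). Next I'll work out the move to a wrist view.

```bash
cat > h.py <<'E'
from cell import bot
import numpy as np, cv2
from scipy.spatial.transform import Rotation as R
def rd(s=None):
    s=s or bot.observe(); return np.array(s['position']),R.from_quat(s['tcp_rot'])
def down(yaw): # tool z down, tool x at heading yaw in world
    x=np.array([np.cos(yaw),np.sin(yaw),0]);z=np.array([0,0,-1.]);return R.from_matrix(np.c_[x,np.cross(z,x),z])
def inc(p,yaw):
    P,Q=rd();T=down(yaw);d=Q.inv().apply(np.array(p)-P)/.1;w=(Q.inv()*T).as_rotvec()/(2*np.pi)
    print("shift",d.round(3),"turn",w.round(4),"deg",np.degrees(np.linalg.norm(w)*2*np.pi).round(1))
def pix2w(p,uv,T,z=None): # T: world_from_camera; z plane height
    uv=np.atleast_2d(uv).astype(float)
    r=np.c_[(uv[:,0]-p['cx'])/p['fx'],(uv[:,1]-p['cy'])/p['fy'],np.ones(len(uv))]@T[:3,:3].T
    return T[:3,3]+r*((z-T[2,3])/r[:,2])[:,None]
E
python3 - <<'E'
from h import *
p=np.load('top.npz');T=np.linalg.inv(p['camera_from_world'])
print(pix2w(p,[[403,252],[372,198],[388,190],[315,190],[313,180],[318,199],[266,190],[224,193],[285,252],[242,300]],T,.01).round(3))
P,Q=rd();x=Q.apply([1,0,0]);print("yaw",np.arctan2(x[1],x[0]))
c=bot.camera("wrist");print(c['mount'].round(3),c['fx'])
for y in(np.pi,0):inc([.48,-.13,.42],y)
E
```

```text
[[ 0.452 -0.25   0.01 ]
 [ 0.601 -0.172  0.01 ]
 [ 0.622 -0.216  0.01 ]
 [ 0.626 -0.018  0.01 ]
 [ 0.654 -0.013  0.01 ]
 [ 0.601 -0.025  0.01 ]
 [ 0.629  0.115  0.01 ]
 [ 0.623  0.228  0.01 ]
 [ 0.46   0.066  0.01 ]
 [ 0.336  0.182  0.01 ]]
yaw 2.914756441117077
[[-0.    -0.949 -0.316  0.081]
 [ 1.    -0.     0.     0.   ]
 [-0.    -0.316  0.949 -0.153]
 [ 0.     0.     0.     1.   ]] 344.0387434673895
shift [-4.969 -6.937 -1.99 ] turn [-0.     -0.     -0.0361] deg 13.0
shift [-4.969 -6.937 -1.99 ] turn [-0.      0.      0.4639] deg 167.0
```

step_arm(increments="-0.766 -0.978 -0.114 0 0 0 1;-0.766 -0.978 -0.114 0 0 0 1;-0.766 -0.978 -0.114 0 0 0 1;-0.766 -0.978 -0.114 0 0 0 1")

```text
t: 1.18
position: [0.2066, 0.5412, 0.234]
tcp_rot: [0.114, 0.993, 0.001, 0.001]
ft_force: [0.3, -0.2, 0.6]
finger_gap: 1.003
finger_force: 0.0
```

step_arm(increments="-0.766 -0.978 -0.114 0 0 0 1;-0.766 -0.978 -0.114 0 0 0 1;-0.766 -0.978 -0.114 0 0 0 1;-0.766 -0.978 -0.114 0 0 0 1")

```text
t: 1.52
position: [0.2592, 0.4286, 0.2453]
tcp_rot: [0.115, 0.993, 0.001, 0.001]
ft_force: [0.0, 0.2, 0.6]
finger_gap: 0.999
finger_force: 0.0
```

step_arm(increments="-0.766 -0.978 -0.114 0 0 0 1;-0.766 -0.978 -0.114 0 0 0 1;-0.766 -0.978 -0.114 0 0 0 1;-0.766 -0.978 -0.114 0 0 0 1")

```text
t: 1.85
position: [0.312, 0.3158, 0.2566]
tcp_rot: [0.115, 0.993, 0.0, 0.001]
ft_force: [-1.3, 0.1, 0.3]
finger_gap: 0.998
finger_force: 0.0
```

step_arm(increments="-0.766 -0.978 -0.114 0 0 0 1;-0.766 -0.978 -0.114 0 0 0 1;-0.766 -0.978 -0.114 0 0 0 1;-0.766 -0.978 -0.114 0 0 0 1")

```text
t: 2.18
position: [0.3647, 0.2026, 0.2677]
tcp_rot: [0.116, 0.993, -0.0, 0.001]
ft_force: [-0.0, 1.2, 0.3]
finger_gap: 0.997
finger_force: 0.0
```

step_arm(increments="-0.766 -0.978 -0.114 0 0 0 1;-0.766 -0.978 -0.114 0 0 0 1;-0.766 -0.978 -0.114 0 0 0 1;-0.766 -0.978 -0.114 0 0 0 1")

```text
t: 2.52
position: [0.417, 0.0899, 0.2787]
tcp_rot: [0.116, 0.993, -0.001, 0.001]
ft_force: [0.5, -0.3, 0.3]
finger_gap: 0.995
finger_force: 0.0
```

step_arm(increments="-0.766 -0.978 -0.114 0 0 0 1;-0.766 -0.978 -0.114 0 0 0 1;-0.766 -0.978 -0.114 0 0 0 1;-0.766 -0.978 -0.114 0 0 0 1")

```text
t: 2.85
position: [0.4694, -0.0223, 0.2895]
tcp_rot: [0.116, 0.993, -0.001, 0.0]
ft_force: [-0.0, -0.2, -1.0]
finger_gap: 1.0
finger_force: 0.0
```

step_arm(increments="-0.766 -0.978 -0.114 0 0 0.2 1;-0.766 -0.978 -0.114 0 0 0.208 1;-0.766 -0.978 -0.114 0 0 0.208 1;-0.766 -0.978 -0.114 0 0 0.208 1;-0.766 -0.978 -0.114 0 0 0.208 1;-0.766 -0.978 -0.114 0 0 0.208 1;-0.766 -0.978 -0.114 0 0 0.208 1;-0.766 -0.978 -0.114 0 0 0.208 1;-0.766 -0.978 -0.114 0 0 0.208 1;-0.766 -0.978 -0.114 0 0 0.208 1;-0.766 -0.978 -0.114 0 0 0.208 1;-0.766 -0.978 -0.114 0 0 0.208 1")

```text
t: 3.85
position: [0.5204, -0.1297, 0.3009]
tcp_rot: [0.695, 0.719, 0.0, 0.0]
ft_force: [0.6, -0.5, 0.5]
finger_gap: 0.999
finger_force: 0.0
```

step_arm(increments="0 0 0 0 0 0.208 1;0 0 0 0 0 0.208 1;0 0 0 0 0 0.208 1;0 0 0 0 0 0.208 1;0 0 0 0 0 0.208 1;0 0 0 0 0 0.208 1;0 0 0 0 0 0.208 1;0 0 0 0 0 0.208 1;0 0 0 0 0 0.208 1;0 0 0 0 0 0.208 1;0 0 0 0 0 0.208 1;0 0 0 0 0 0.208 1")

```text
t: 4.85
position: [0.5204, -0.1298, 0.3008]
tcp_rot: [0.989, 0.15, 0.0, 0.0]
ft_force: [-1.8, 0.2, 0.5]
finger_gap: 0.995
finger_force: 0.0
```

Run:
```python
from h import *
P,Q=rd();c=bot.camera("wrist");cv2.imwrite("pics/w1.png",c["frame"][:,:,::-1])
W=np.eye(4);W[:3,:3]=Q.as_matrix();W[:3,3]=P;W=W@c['mount']
np.savez("w1.npz",W=W,**c);print(P,bot.observe()['q'].__class__,np.round(bot.observe()['q'],2),bot.observe()['t'])
for t in("tongs","tongs_grip","tongs_tip_left","tongs_tip_right","battery","sample_tube","usb_stick"):
    print(t,[(np.round(d["xyz"],3).tolist(),round(d["score"],2)) for d in bot.spot_in(c,t)[:3]])
```

```text
[ 0.52041629 -0.12979215  0.30082021] <class 'numpy.ndarray'> [-0.29 -0.2   1.62 -0.    1.72  0.97] 4.9
tongs [([0.395, 0.152, 0.018], 0.96), ([0.526, -0.235, 0.02], 0.6)]
tongs_grip [([0.394, 0.144, 0.016], 0.97), ([0.528, -0.232, 0.02], 0.76)]
tongs_tip_left [([0.393, 0.147, 0.02], 0.85), ([0.526, -0.235, 0.02], 0.69), ([0.616, 0.224, 0.007], 0.36)]
tongs_tip_right [([0.536, -0.24, 0.016], 0.82), ([0.396, 0.095, 0.019], 0.69)]
battery [([0.624, -0.023, 0.012], 0.9)]
sample_tube [([0.627, 0.106, 0.012], 0.79)]
usb_stick [([0.618, 0.225, 0.007], 0.67), ([0.529, -0.231, 0.021], 0.44)]
```

View pics/w1.png

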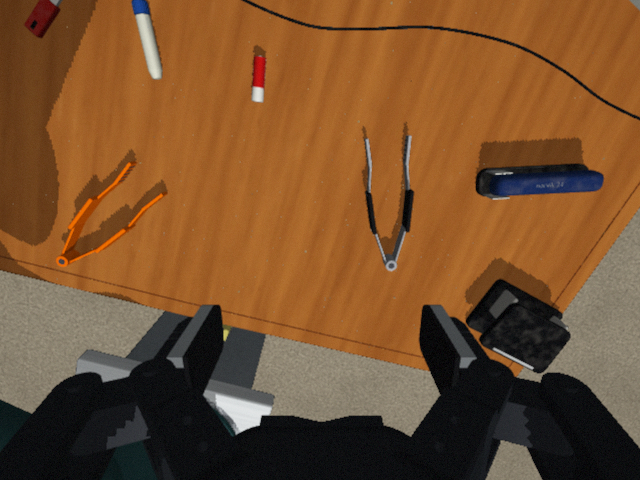

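The battery is red/white at px (259,78). The steel tongs have their hinge at (391,266) and tips at (366,128) and (408,136). I'll fit both from depth.

```bash
cat >> h.py <<'E'
def cloud(c,W):
    v,u=np.mgrid[:480,:640];d=c['depth'];X=np.stack([(u-c['cx'])/c['fx']*d,(v-c['cy'])/c['fy']*d,d],-1)
    X=X@W[:3,:3].T+W[:3,3];X[d<=0]=np.nan;return X
E
python3 - <<'E'
from h import *
c=np.load('w1.npz');W=c['W'];X=cloud(c,W);F=c['frame'].astype(int)
print("desk z",np.nanmedian(X[150:250,280:340,2]))
hsv=cv2.cvtColor(c['frame'],cv2.COLOR_RGB2HSV)
def box(u0,v0,u1,v1):
    m=np.zeros((480,640),bool);m[v0:v1,u0:u1]=1;return m
# battery
m=box(245,40,275,110)&(((F[...,0]-F[...,1]>90)&(F[...,2]<60)&(F[...,1]<60))|(F.min(-1)>150))
v,u=np.nonzero(m);Pb=pix2w(c,np.c_[u,v],W,.013)[:,:2]
r=cv2.minAreaRect(Pb.astype(np.float32)*1000);print("bat rect",r,len(u))
q=X[m];print("bat z",np.nanmedian(q[:,2]),np.nanmedian(q,0))
# tongs
t=box(355,115,425,280)&(X[...,2]>.008)
p=X[t];print(len(p),np.nanmin(p,0),np.nanmax(p,0))
hi=p[p[:,2]>.020][:,:2]
print("n hi",len(hi))
_,lab,cen=cv2.kmeans(hi.astype(np.float32),2,None,(3,50,1e-6),5,cv2.KMEANS_PP_CENTERS);print("handles",cen)
for k in(0,1):
    h=hi[lab[:,0]==k];vx,vy,x0,y0=cv2.fitLine(h.astype(np.float32),cv2.DIST_HUBER,0,.01,.01).ravel();s=(h-[x0,y0])@[vx,vy];print(k,len(h),"head",np.arctan2(vy,vx),"ext",s.min(),s.max(),"c",x0,y0)
print("pix hinge/tips", pix2w(c,[[391,266]],W,.02).round(4),pix2w(c,[[366,128],[408,137]],W,.016).round(4))
im=c['frame'][40:290,240:440][:,:,::-1];cv2.imwrite("pics/w1c.png",cv2.resize(im,None,fx=2.4,fy=2.4,interpolation=cv2.INTER_CUBIC))
E
```

```text
desk z 0.0005568429944644848
bat rect ((625.009521484375, -20.5216064453125), (48.326698303222656, 12.785728454589844), 10.350214004516602) 463
bat z 0.014037522286561688 [ 0.62660535 -0.02053643  0.01403752]
1357 [ 0.44700617 -0.25643057  0.00800632] [ 0.61818652 -0.16259832  0.0309744 ]
n hi 671
handles [[ 0.5232686  -0.22375312]
 [ 0.46717942 -0.24393213]]
0 411 head -1.2136172 ext -0.03094042877771905 0.025988661532220656 c 0.5232687 -0.2237531
1 260 head -0.016774746 ext -0.02320101302622715 0.030300421922688944 c 0.47023687 -0.24968351
pix hinge/tips [[ 0.4516 -0.2508  0.02  ]] [[ 0.6108 -0.1587  0.016 ]
 [ 0.6161 -0.2112  0.016 ]]
```

View pics/w1c.png

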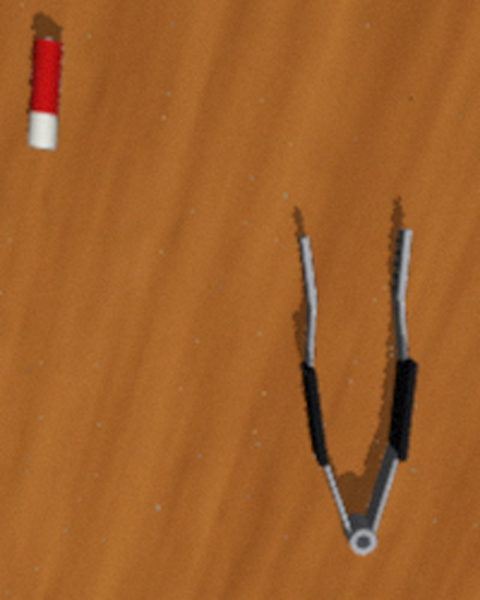

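Run:
```python
from h import *
c=np.load('w1.npz');W=c['W'];X=cloud(c,W)
px=lambda a:np.array(a)/2.4+[240,40]
for n,uv in(("hinge",(363,542)),("tipL",(304,240)),("tipR",(407,233)),("hLf",(309,370)),("hLr",(322,463)),("hRf",(411,364)),("hRr",(404,456))):
    q=px(uv);u,v=q.round().astype(int)
    n_=X[v-2:v+3,u-2:u+3].reshape(-1,3);n_=n_[np.argmax(n_[:,2])]
    print(n,q.round(1),"depthmax",n_.round(4),*[(z,pix2w(c,[q],W,z)[0,:2].round(4)) for z in(.016,.02,.028)])
# handles by darkness
F=c['frame'];v,u=np.nonzero((F.max(-1)<50)&(X[...,2]>.012)&(np.mgrid[:480,:640][1]>355)&(np.mgrid[:480,:640][1]<425)&(np.mgrid[:480,:640][0]>180)&(np.mgrid[:480,:640][0]<245))
p=pix2w(c,np.c_[u,v],W,.028)[:,:2]
for m in(u<390,u>=390):print(cv2.minAreaRect((p[m]*1000).astype(np.float32)))
```

```text
hinge [391.2 265.8] depthmax [ 0.4514 -0.2477  0.0285] (0.016, array([ 0.4506, -0.2524])) (0.02, array([ 0.452 , -0.2511])) (0.028, array([ 0.4547, -0.2484]))
tipL [366.7 140. ] depthmax [ 0.5972 -0.1658  0.018 ] (0.016, array([ 0.5978, -0.1641])) (0.02, array([ 0.5978, -0.1636])) (0.028, array([ 0.5978, -0.1625]))
tipR [409.6 137.1] depthmax [ 0.617 -0.214  0.019] (0.016, array([ 0.6166, -0.2131])) (0.02, array([ 0.6164, -0.2121])) (0.028, array([ 0.616 , -0.2101]))
hLf [368.8 194.2] depthmax [ 0.5361 -0.1899  0.0302] (0.016, array([ 0.5354, -0.1892])) (0.02, array([ 0.536 , -0.1884])) (0.028, array([ 0.5371, -0.1869]))
hLr [374.2 232.9] depthmax [ 0.4922 -0.2128  0.029 ] (0.016, array([ 0.4884, -0.2137])) (0.02, array([ 0.4894, -0.2127])) (0.028, array([ 0.4914, -0.2107]))
hRf [411.2 191.7] depthmax [ 0.5548 -0.2372  0.0305] (0.016, array([ 0.5546, -0.2402])) (0.02, array([ 0.555, -0.239])) (0.028, array([ 0.5558, -0.2365]))
hRr [408.3 230. ] depthmax [ 0.5075 -0.2524  0.0294] (0.016, array([ 0.5056, -0.2557])) (0.02, array([ 0.5065, -0.2544])) (0.028, array([ 0.5082, -0.2516]))
((514.80419921875, -197.94456481933594), (54.010658264160156, 5.444720268249512), 27.771259307861328)
((523.9915161132812, -243.20252990722656), (69.08619689941406, 9.194266319274902), 12.253629684448242)
```

```bash
python3 -c "
from h import *
inc([.523,-.2215,.12],.367);inc([.523,-.2215,.019],.367)"
```

```text
shift [-0.247  0.882  1.808] turn [-0.     -0.     -0.0103] deg 3.7
shift [-0.247  0.882  2.818] turn [-0.     -0.     -0.0103] deg 3.7
```

step_arm(increments="-0.247 0.882 0.9 0 0 -0.0103 0.8;-0.247 0.882 0.9 0 0 -0.0103 0.8;-0.247 0.882 0.9 0 0 -0.0103 0.8;-0.247 0.882 0.9 0 0 -0.0103 0.8;-0.247 0.882 0.9 0 0 -0.0103 0.8")

```text
t: 5.67
position: [0.5221, -0.2224, 0.2086]
tcp_rot: [0.983, 0.181, -0.001, -0.001]
ft_force: [1.2, 0.3, 1.2]
finger_gap: 0.799
finger_force: 0.0
```

step_arm(increments="0 0 0.91 0 0 0 0.8;0 0 0.91 0 0 0 0.8;0 0 0.91 0 0 0 0.8;0 0 0.91 0 0 0 0.8")

```text
t: 6.0
position: [0.5223, -0.2204, 0.1187]
tcp_rot: [0.983, 0.182, -0.001, -0.001]
ft_force: [-0.1, -0.9, 0.6]
finger_gap: 0.797
finger_force: 0.0
```

Run:
```python
from h import *
P,Q=rd();c=bot.camera("wrist");cv2.imwrite("pics/w2.png",c["frame"][:,:,::-1])
W=np.eye(4);W[:3,:3]=Q.as_matrix();W[:3,3]=P;W=W@c['mount']
np.savez("w2.npz",W=W,**c);print(P);inc([.523,-.2215,.019],.367)
X=cloud(c,W);v,u=np.nonzero(X[...,2]>.022);print(len(u))
```

```text
[ 0.52227392 -0.22039092  0.11872207]
shift [-0.005  0.004  1.023] turn [ 0.     -0.     -0.0001] deg 0.0
63660
```

View pics/w2.png

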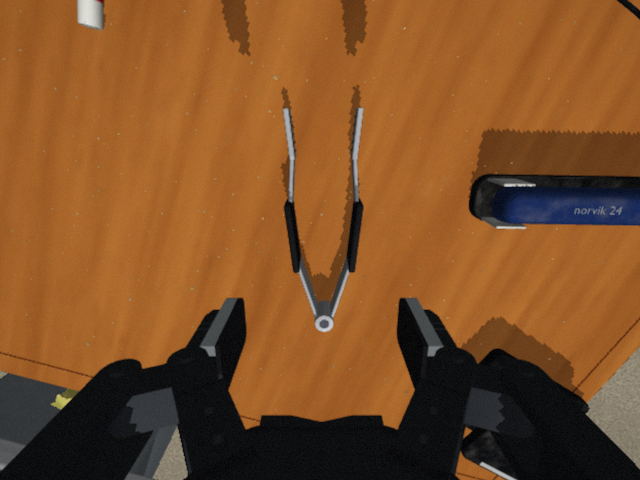

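Tongs are centred between the fingers (hinge (324,323), tips (286,110)/(360,110)), about 1.5 mm to the right of the gripper centre. I'll descend with that correction.

step_arm(increments="0 0.015 0.4 0 0 0 0.8;0 0.015 0.7 0 0 0 0.8;0 0.015 0.9 0 0 0 0.8;0 0.015 1 0 0 0 0.8;0 0.015 1 0 0 0 0.8")

```text
t: 6.47
position: [0.524, -0.2228, 0.0205]
tcp_rot: [0.983, 0.182, 0.0, 0.0]
ft_force: [0.3, 0.7, -0.9]
finger_gap: 0.798
finger_force: 0.0
```

step_arm(increments="0 0 0 0 0 0 0.7;0 0 0 0 0 0 0.65;0 0 0 0 0 0 0.62;0 0 0 0 0 0 0.6;0 0 0 0 0 0 0.58;0 0 0 0 0 0 0.58", force=30)

```text
t: 6.97
position: [0.5236, -0.2229, 0.0203]
tcp_rot: [0.983, 0.182, 0.0, 0.0]
ft_force: [-0.3, 0.2, 0.1]
finger_gap: 0.578
finger_force: 0.0
```

Run:
```python
from h import *
s=bot.observe();P,Q=rd(s);print(P,s['finger_gap'],s['finger_force'],s['ft_force'])
c=bot.camera("wrist");cv2.imwrite("pics/w3.png",c["frame"][:,:,::-1])
```

```text
[ 0.52357481 -0.22294219  0.02027778] 0.5776687209881787 0.0 [-0.32671561  0.21721781  0.10460142]
```

View pics/w3.png

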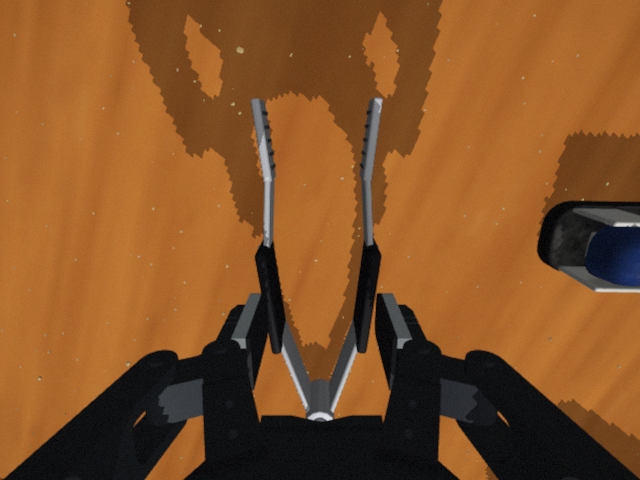

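The pads aren't touching the handles yet (slight gaps at px (262,320) and (377,320)). I'll close further in small steps.

step_arm(increments="0 0 0 0 0 0 0.54;0 0 0 0 0 0 0.54")

```text
t: 7.18
position: [0.5234, -0.2228, 0.0198]
tcp_rot: [0.983, 0.182, -0.0, -0.0]
ft_force: [-0.2, -0.1, -0.2]
finger_gap: 0.542
finger_force: 0.0
```

step_arm(increments="0 0 0 0 0 0 0.5;0 0 0 0 0 0 0.5")

```text
t: 7.35
position: [0.5234, -0.2229, 0.0198]
tcp_rot: [0.983, 0.182, -0.0, -0.0]
ft_force: [-0.9, -0.1, -0.1]
finger_gap: 0.495
finger_force: 0.0
```

Run:
```python
from h import *
s=bot.observe();P,Q=rd(s);print(P,s['finger_gap'],s['finger_force'],s['ft_force'])
c=bot.camera("wrist");cv2.imwrite("pics/w4.png",c["frame"][:,:,::-1])
```

```text
[ 0.52338415 -0.22286643  0.01976321] 0.49453340474992336 0.0 [-0.93156999 -0.10453662 -0.09309728]
```

View pics/w4.png

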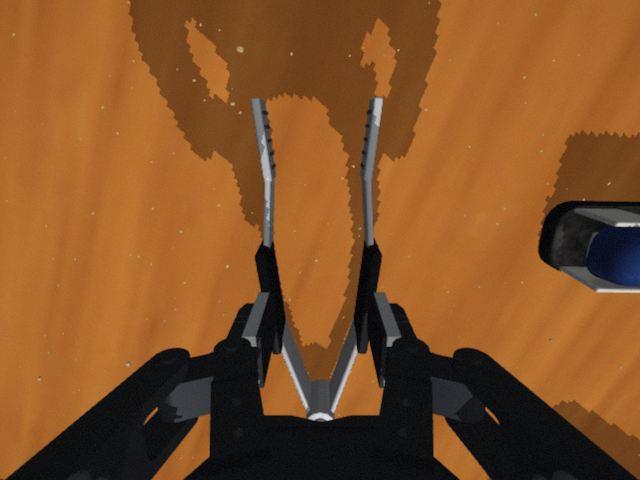

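Pads now look nearly in contact and the tips are unchanged (252 to 382). I'll continue in fine steps and watch the force.

step_arm(increments="0 0 0 0 0 0 0.475;0 0 0 0 0 0 0.475")

```text
t: 7.57
position: [0.5234, -0.2229, 0.0198]
tcp_rot: [0.983, 0.182, -0.0, -0.0]
ft_force: [0.4, -0.4, -0.4]
finger_gap: 0.473
finger_force: 0.0
```

step_arm(increments="0 0 0 0 0 0 0.455;0 0 0 0 0 0 0.455")

```text
t: 7.73
position: [0.5234, -0.2229, 0.0198]
tcp_rot: [0.983, 0.182, 0.0, 0.0]
ft_force: [-0.3, 0.0, -0.3]
finger_gap: 0.451
finger_force: 0.0
```

step_arm(increments="0 0 0 0 0 0 0.435;0 0 0 0 0 0 0.435")

```text
t: 7.9
position: [0.5234, -0.2229, 0.0198]
tcp_rot: [0.983, 0.182, 0.0, 0.0]
ft_force: [-0.8, 0.2, -0.3]
finger_gap: 0.435
finger_force: 0.0
```

```bash
cat >> h.py <<'E'
def tips():
    c=bot.camera("wrist");f=c['frame'].astype(int)
    for r in(104,115,130):
        m=(f[r].max(-1)-f[r].min(-1)<30)&(f[r].max(-1)>70);u=np.nonzero(m)[0];u=u[(u>200)&(u<440)];print(r,u.min() if len(u) else None,u.max() if len(u) else None,end='; ')
    f=c['frame'];print();return c
E
python3 - <<'E'
from h import *
import cv2
for n in("w3","w4"):
    f=cv2.imread(f"pics/{n}.png").astype(int)
    for r in(104,115,130):
        m=(f[r].max(-1)-f[r].min(-1)<30)&(f[r].max(-1)>70);u=np.nonzero(m)[0];u=u[(u>200)&(u<440)];print(n,r,u.min(),u.max())
c=tips();cv2.imwrite("pics/w5.png",c["frame"][:,:,::-1])
E
```

```text
w3 104 251 381
w3 115 253 379
w3 130 256 377
w4 104 251 382
w4 115 253 380
w4 130 256 378
104 251 382; 115 253 380; 130 256 378;
```

Not moved yet, so I'll keep closing.

step_arm(increments="0 0 0 0 0 0 0.41;0 0 0 0 0 0 0.41")

```text
t: 8.12
position: [0.5234, -0.2229, 0.0198]
tcp_rot: [0.983, 0.182, 0.0, 0.0]
ft_force: [-0.1, 1.3, 0.2]
finger_gap: 0.405
finger_force: 0.0
```

step_arm(increments="0 0 0 0 0 0 0.39;0 0 0 0 0 0 0.39")

```text
t: 8.28
position: [0.5234, -0.2229, 0.0198]
tcp_rot: [0.983, 0.182, 0.0, -0.0]
ft_force: [-0.3, 0.2, -0.4]
finger_gap: 0.39
finger_force: 0.0
```

Run:
```python
from h import *
c=tips();cv2.imwrite("pics/w6.png",c["frame"][:,:,::-1])
```

```text
104 251 382; 115 253 380; 130 256 378;
```

View pics/w6.png

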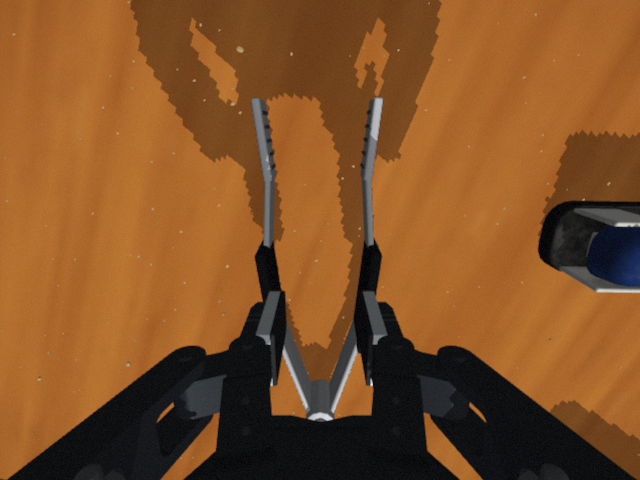

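The pads (inner edges at px 283 and 357, tops at row 292) pass above the handles instead of pressing on them. So the fingertips stand higher than assumed, and I'll measure them from depth.

Run:
```python
from h import *
s=bot.observe();P,Q=rd(s);c=bot.camera("wrist")
W=np.eye(4);W[:3,:3]=Q.as_matrix();W[:3,3]=P;W=W@c['mount'];X=cloud(c,W)
T=Q.inv().apply((X-P).reshape(-1,3)).reshape(X.shape)
for v,u in((294,275),(300,275),(320,275),(350,268),(294,366),(320,366),(260,263),(340,277),(310,280),(300,250),(320,245)):print((u,v),"world",X[v,u].round(4),"tool",T[v,u].round(4),c['frame'][v,u])
b=X[285:400,200:290].reshape(-1,3);print(s['q'].round(3))
```

```text
(275, 294) world [ 0.5264 -0.2     0.0376] tool [ 0.011  -0.0203 -0.0178] [76 81 83]
(275, 300) world [ 0.5268 -0.2006  0.0432] tool [ 0.0111 -0.0196 -0.0234] [75 77 80]
(275, 320) world [ 0.5271 -0.2025  0.0584] tool [ 0.0108 -0.0177 -0.0386] [10 12 14]
(268, 350) world [ 0.524  -0.203   0.0726] tool [ 0.0077 -0.0184 -0.0528] [13 16 15]
(366, 294) world [ 0.5406 -0.2373  0.0375] tool [ 0.0109  0.0196 -0.0177] [76 78 79]
(366, 320) world [ 0.5393 -0.2351  0.0579] tool [ 0.0105  0.0171 -0.0381] [14 12 13]
(263, 260) world [ 0.5359 -0.1899  0.0286] tool [ 0.0234 -0.0263 -0.0088] [14 15 14]
(277, 340) world [ 0.5228 -0.2055  0.0639] tool [ 0.0057 -0.0164 -0.0441] [12 10 11]
(280, 310) world [ 0.5275 -0.2035  0.051 ] tool [ 0.0108 -0.0166 -0.0312] [ 9  9 13]
(250, 300) world [ 4.974e-01 -1.898e-01 -4.000e-04] tool [-0.0125 -0.0402  0.0202] [168  98  39]
(245, 320) world [ 0.4848 -0.1909  0.0008] tool [-0.0246 -0.0437  0.019 ] [145  85  39]
[-0.447  0.016  1.883 -0.     1.242  0.758]
```

Depth confirms it: the tips are about 36 mm above the desk (tool z ≈ -0.017), though they are centred in x and y. I'll reopen, descend about 30 mm and re-close.

step_arm(increments="0 0 0 0 0 0 0.8;0 0 0 0 0 0 0.8;0 0 0 0 0 0 0.8;0 0 0 0 0 0 0.8;0 0 0 0 0 0 0.8;0 0 0 0 0 0 0.8")

```text
t: 8.88
position: [0.5234, -0.2229, 0.0198]
tcp_rot: [0.983, 0.182, 0.0, 0.0]
ft_force: [0.1, -0.2, -0.3]
finger_gap: 0.796
finger_force: 0.0
```

step_arm(increments="0 0 0.1 0 0 0 0.8;0 0 0.2 0 0 0 0.8;0 0 0.27 0 0 0 0.8;0 0 0.3 0 0 0 0.8;0 0 0.3 0 0 0 0.8")

```text
t: 9.3
position: [0.5228, -0.2226, -0.0117]
tcp_rot: [0.983, 0.182, -0.001, -0.001]
ft_force: [0.1, -0.6, -0.6]
finger_gap: 0.795
finger_force: 0.0
```

step_arm(increments="0 0 0 0 0 0 0.7;0 0 0 0 0 0 0.65;0 0 0 0 0 0 0.62;0 0 0 0 0 0 0.6;0 0 0 0 0 0 0.6", force=30)

```text
t: 9.72
position: [0.524, -0.2231, -0.0093]
tcp_rot: [0.983, 0.182, 0.001, 0.0]
ft_force: [0.2, 1.2, 5.9]
finger_gap: 0.599
finger_force: 6.6
```

Run:
```python
from h import *
s=bot.observe();P,Q=rd(s);print(P,s['finger_force'])
c=tips();W=np.eye(4);W[:3,:3]=Q.as_matrix();W[:3,3]=P;W=W@c['mount'];X=cloud(c,W)
T=Q.inv().apply((X-P).reshape(-1,3)).reshape(X.shape)
m=(np.abs(T[...,0]-.011)<.0015)&(T[...,1]<-.02)&(T[...,1]>-.06);print("tip z",np.nanpercentile(X[m][:,2],[0,2,5,10,50]).round(4))
cv2.imwrite("pics/w7.png",c["frame"][:,:,::-1])
```

```text
[ 0.52395456 -0.22307871 -0.00932916] 6.631596431834623
104 250 390; 115 252 388; 130 254 386; 
tip z [-0.0011  0.0003  0.0018  0.028   0.0661]
```

View pics/w7.png

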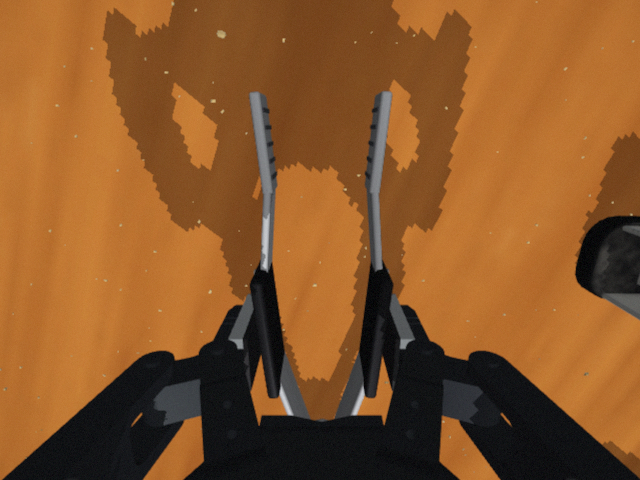

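The pads are on the handles (grip 6.6 N). I'll ease up 2 mm, squeeze a few mm and lift.

step_arm(increments="0 0 -0.02 0 0 0 0.6;0 0 -0.02 0 0 0 0.58;0 0 -0.02 0 0 0 0.57;0 0 -0.02 0 0 0 0.56;0 0 -0.02 0 0 0 0.56")

```text
t: 10.18
position: [0.5233, -0.2228, -0.0084]
tcp_rot: [0.983, 0.182, -0.0, -0.0]
ft_force: [-0.2, -0.8, -0.3]
finger_gap: 0.561
finger_force: 5.8
```

step_arm(increments="0 0 -0.1 0 0 0 0.56;0 0 -0.25 0 0 0 0.56;0 0 -0.4 0 0 0 0.56;0 0 -0.5 0 0 0 0.56;0 0 -0.5 0 0 0 0.56")

```text
t: 10.6
position: [0.5245, -0.2234, 0.0446]
tcp_rot: [0.983, 0.182, 0.001, 0.001]
ft_force: [0.7, -0.5, -0.5]
finger_gap: 0.555
finger_force: 5.8
```

```bash
cat >> h.py <<'E'
def tongpose(lo=.0):
    s=bot.observe();P,Q=rd(s);c=bot.camera("wrist");W=np.eye(4);W[:3,:3]=Q.as_matrix();W[:3,3]=P;W=W@c['mount'];X=cloud(c,W)
    T=Q.inv().apply((X-P).reshape(-1,3)).reshape(X.shape)
    m=(T[...,0]>.05)&(T[...,0]<.12)&(abs(T[...,1])<.04)&(X[...,2]>P[2]+.012+lo)&(X[...,2]<P[2]+.06)
    p=T[m]
    for n,k in(("L",p[:,1]<0),("R",p[:,1]>0)):
        a=p[k];j=a[a[:,0]>a[:,0].max()-.03]
        print(n,len(j),"xmax",np.percentile(a[:,0],98).round(4),"y at tip/mid",[np.median(a[abs(a[:,0]-x)<.004][:,1]).round(4) for x in(.06,.075,.088)],"world z top",[np.median(X[m][k][abs(a[:,0]-x)<.004][:,2]).round(4) for x in(.06,.075,.088)])
    print(P,s['finger_gap'],s['finger_force'],s['ft_force'].round(1));return c,X,T,P,Q
E
python3 - <<'E'
from h import *
c,*_=tongpose();cv2.imwrite("pics/w8.png",c["frame"][:,:,::-1])
E
```

```text
L 1343 xmax 0.0912 y at tip/mid [np.float64(-0.0169), np.float64(-0.0178), np.float64(-0.0185)] world z top [np.float64(0.0696), np.float64(0.0697), np.float64(0.0698)]
R 1342 xmax 0.0914 y at tip/mid [np.float64(0.0167), np.float64(0.0174), np.float64(0.0181)] world z top [np.float64(0.0697), np.float64(0.0698), np.float64(0.0697)]
[ 0.52446631 -0.22340181  0.04464316] 0.5547357185121289 5.799269311828539 [ 0.7 -0.5 -0.5]
```

```bash
python3 -c "
from h import *
inc([.5534,-.0337,.06],.181)"
```

```text
shift [ 0.953 -1.664 -0.17 ] turn [ 0.0002 -0.0003  0.0294] deg 10.6
```

step_arm(increments="0.12 -0.21 -0.1 0 0 0 0.56;0.24 -0.42 -0.1 0 0 0 0.56;0.36 -0.63 -0.1 0 0 0 0.56;0.476 -0.832 -0.1 0 0 0 0.56")

```text
t: 10.98
position: [0.5378, -0.1271, 0.051]
tcp_rot: [0.983, 0.182, -0.0, -0.0]
ft_force: [-0.7, -0.0, -0.3]
finger_gap: 0.561
finger_force: 5.8
```

step_arm(increments="0.12 -0.21 -0.08 0 0 0.007 0.56;0.24 -0.42 -0.08 0 0 0.015 0.56;0.36 -0.63 -0.08 0 0 0.022 0.56;0.43 -0.75 -0.08 0 0 0.0294 0.56;0.476 -0.832 -0.08 0 0 0.0294 0.56;0.476 -0.832 -0.08 0 0 0.0294 0.56;0.476 -0.832 -0.08 0 0 0.0294 0.56")

```text
t: 11.57
position: [0.5526, -0.0336, 0.0593]
tcp_rot: [0.996, 0.091, -0.0, 0.0]
ft_force: [0.2, 0.7, -1.2]
finger_gap: 0.557
finger_force: 5.8
```

Run:
```python
from h import *
c,X,T,P,Q=tongpose();cv2.imwrite("pics/w9.png",c["frame"][:,:,::-1])
W=np.eye(4);W[:3,:3]=Q.as_matrix();W[:3,3]=P;W=W@c['mount']
F=c['frame'].astype(int)
red=(F[...,0]-F[...,1]>70)&(F[...,2]<70)&(F[...,1]<60)
n,l,st,ce=cv2.connectedComponentsWithStats((red).astype(np.uint8))
print(st[1:][st[1:,4]>100],ce[1:][st[1:,4]>100])
m=(X[...,2]>.006)&(X[...,2]<.022)&(np.hypot(X[...,0]-.6255,X[...,1]+.0205)<.04)
q=X[m];print(len(q));r=cv2.minAreaRect((q[:,:2]*1000).astype(np.float32));print(r)
t=T[m];r=cv2.minAreaRect((t[:,:2]*1000).astype(np.float32));print("tool",r,t[:,0].min(),t[:,0].max(),t[:,1].min(),t[:,1].max())
```

```text
L 1328 xmax 0.0911 y at tip/mid [np.float64(-0.017), np.float64(-0.0178), np.float64(-0.0187)] world z top [np.float64(0.0841), np.float64(0.0841), np.float64(0.0842)]
R 1330 xmax 0.0914 y at tip/mid [np.float64(0.0166), np.float64(0.0174), np.float64(0.0181)] world z top [np.float64(0.0841), np.float64(0.0841), np.float64(0.0842)]
[ 0.5525672  -0.03356969  0.05926562] 0.5570270986466952 5.800180966034532 [ 0.2  0.7 -1.2]
[[ 309   93   25   62 1459]] [[320.44002742 123.41603838]]
2318
((625.2371826171875, -19.65366554260254), (49.75873565673828, 14.44984245300293), 9.77734661102295)
tool ((74.02889251708984, -0.4434623718261719), (49.76118850708008, 14.449848175048828), 0.7198838591575623) 0.04920920239844298 0.09888080145267833 -0.007943513070525633 0.006974764290307636
```

View pics/w9.png

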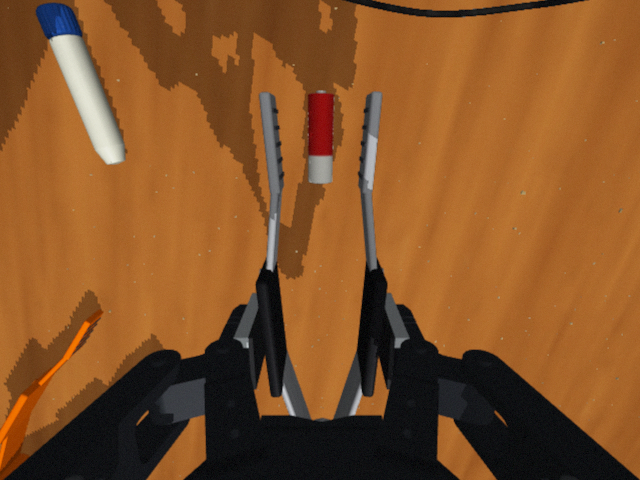

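The battery (320,138) is centred between the jaws and parallel to them. I'll lower 63 mm and squeeze gradually.

step_arm(increments="0 0 0.15 0 0 0 0.56;0 0 0.3 0 0 0 0.56;0 0 0.45 0 0 0 0.56;0 0 0.55 0 0 0 0.56;0 0 0.61 0 0 0 0.56;0 0 0.63 0 0 0 0.56;0 0 0.63 0 0 0 0.56")

```text
t: 12.2
position: [0.5528, -0.0338, -0.0033]
tcp_rot: [0.996, 0.09, -0.0, -0.0]
ft_force: [0.5, -0.2, -0.6]
finger_gap: 0.559
finger_force: 5.8
```

step_arm(increments="0 0 0 0 0 0 0.53;0 0 0 0 0 0 0.51;0 0 0 0 0 0 0.49;0 0 0 0 0 0 0.47;0 0 0 0 0 0 0.45;0 0 0 0 0 0 0.43;0 0 0 0 0 0 0.4;0 0 0 0 0 0 0.35;0 0 0 0 0 0 0.3;0 0 0 0 0 0 0.3", force=40)

```text
t: 13.03
position: [0.5529, -0.0334, -0.003]
tcp_rot: [0.996, 0.09, 0.0, 0.0]
ft_force: [-1.5, 0.2, 4.0]
finger_gap: 0.434
finger_force: 41.6
```

Run:
```python
from h import *
c,X,T,P,Q=tongpose();cv2.imwrite("pics/w10.png",c["frame"][:,:,::-1])
F=c['frame'].astype(int)
red=(F[...,0]-F[...,1]>70)&(F[...,2]<70)&(F[...,1]<60)
t=T[red&(abs(T[...,1])<.03)];print("red tool",len(t),np.median(t,0).round(4),t.min(0).round(4),t.max(0).round(4),"P z",P[2])
```

```text
L 2374 xmax 0.0961 y at tip/mid [np.float64(-0.0058), np.float64(-0.006), np.float64(-0.0058)] world z top [np.float64(0.0148), np.float64(0.0148), np.float64(0.015)]
R 2235 xmax 0.096 y at tip/mid [np.float64(0.0058), np.float64(0.0057), np.float64(0.0058)] world z top [np.float64(0.0149), np.float64(0.0148), np.float64(0.0148)]
[ 0.55292428 -0.03343617 -0.00299625] 0.434019153041193 41.57767117023468 [-1.5  0.2  4. ]
red tool 3097 [ 0.082  -0.0005 -0.0169] [ 0.0649 -0.0074 -0.0197] [ 0.0987  0.0063 -0.0029] P z -0.0029962510133451255
```

Stalled at about a 37 mm handle width with 41 N, so the battery is clamped. Lifting 15 cm.

step_arm(increments="0 0 -0.08 0 0 0 0.3;0 0 -0.2 0 0 0 0.3;0 0 -0.35 0 0 0 0.3;0 0 -0.5 0 0 0 0.3;0 0 -0.65 0 0 0 0.3;0 0 -0.75 0 0 0 0.3")

```text
t: 13.58
position: [0.5534, -0.0335, 0.0744]
tcp_rot: [0.996, 0.09, 0.001, 0.0]
ft_force: [-0.7, 0.2, -0.8]
finger_gap: 0.432
finger_force: 41.0
```

step_arm(increments="0 0 -0.15 0 0 0 0.3;0 0 -0.3 0 0 0 0.3;0 0 -0.45 0 0 0 0.3;0 0 -0.6 0 0 0 0.3;0 0 -0.7 0 0 0 0.3;0 0 -0.75 0 0 0 0.3;0 0 -0.75 0 0 0 0.3;0 0 -0.75 0 0 0 0.3;0 0 -0.75 0 0 0 0.3;0 0 -0.75 0 0 0 0.3")

```text
t: 14.42
position: [0.5525, -0.0334, 0.1459]
tcp_rot: [0.996, 0.09, -0.001, -0.0]
ft_force: [0.3, 0.1, -0.8]
finger_gap: 0.435
finger_force: 41.0
```

Run:
```python
from h import *
c,X,T,P,Q=tongpose()
F=c['frame'].astype(int)
red=(F[...,0]-F[...,1]>70)&(F[...,2]<70)&(F[...,1]<60)
t=T[red&(abs(T[...,1])<.03)];print("red tool",len(t),np.median(t,0).round(4),t.min(0).round(4),t.max(0).round(4),"world z",np.median(X[red&(abs(T[...,1])<.03)][:,2]),bot.observe()['qd'].round(3),bot.observe()['t'])
```

```text
L 2330 xmax 0.0961 y at tip/mid [np.float64(-0.006), np.float64(-0.006), np.float64(-0.0058)] world z top [np.float64(0.1634), np.float64(0.1634), np.float64(0.1634)]
R 2211 xmax 0.0959 y at tip/mid [np.float64(0.0059), np.float64(0.0057), np.float64(0.0058)] world z top [np.float64(0.1635), np.float64(0.1635), np.float64(0.1633)]
[ 0.55246876 -0.03341265  0.1458548 ] 0.43505229267210677 41.04910612106323 [ 0.3  0.1 -0.8]
red tool 3031 [ 0.082  -0.0002 -0.0167] [ 0.0648 -0.007  -0.0195] [ 0.0976  0.0063 -0.012 ] world z 0.16243181202889956 [-0.    -0.001 -0.004 -0.     0.002 -0.001] 14.4667
```

The battery is held unmoved in the jaws, with its top at 0.163 m and its underside at about 0.149 m. The arm is still.

```bash
python3 -c "
from cell import bot
print(bot.close_job())"
```

```text
the job is handed in; nothing more can be done
None
```

The tongs were taken up by their black handles, their jaws closed on the battery, and it was lifted about 15 cm; I handed the job in at 14.5 s of the allowed 35 s, with the battery held still and firmly clamped (41 N on the handles) and none of the other things touched as far as I could tell.

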